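Set out the reagents for the next assay run

TASK

Set the bench out for the next run, with left and behind as seen from the robot, squared to the black tube rack: stand the teal-capped bottle behind the middle of the rack's long back side with about 3 cm of clear bench between them, the blue-capped bottle to the left of the teal one in the same row with about 7 cm of clear bench between the two, and the red-capped amber vial in that row halfway between the two bottles. Lay the orange-banded kit carton flat and centred on top of the blue-banded carton, its long side along the other's long side. Keep bottles and vials upright, and leave the yellow-capped bottle, the white-capped vial and the marker where they are.

Things in the scene. Friction and masses are not known exactly. Their poses are not given: they have to be found in the camera images.
- rack: Black tube rack, fixed to the bench: 60 mm deep (its x) by 110 mm long (its y) by 50 mm high; three capped tubes in its front row stand up to z = 59 mm. Origin: centre of the underside. Its x axis points backwards, away from the robot, out of the long back face; its y axis points to the left; it is turned at most 0.2 rad from square.
- stock_carton: White carton with a dark blue band, fixed to the bench, 70 mm (its x) by 100 mm (its y), 40 mm high, flat top. Origin: centre of the underside. Its y axis is its long side.
- teal_bottle: White round plastic bottle with a teal (blue-green) screw cap and a teal ring near its foot, standing upright. Body 48 mm diameter up to z = 58 mm, then a shoulder; cap 34 mm diameter from z = 66 to 85 mm (the top). About 0.11 kg. Origin: centre of the underside, z up along the bottle. To be placed.
- blue_bottle: White round plastic bottle with a dark blue screw cap and a dark blue ring near its foot, standing upright. Body 48 mm diameter up to z = 58 mm, then a shoulder; cap 34 mm diameter from z = 66 to 85 mm (the top). About 0.11 kg. Origin: centre of the underside, z up along the bottle. To be placed.
- red_vial: Small dark amber vial with a red cap, standing upright, 62 mm tall: body 28 mm diameter up to z = 40 mm, cap 25 mm diameter from z = 46 to 62 mm. About 0.04 kg. Origin: centre of the underside, z up. To be placed.
- kit_carton: Closed white carton with an orange band, loose, 55 mm (its x) by 90 mm (its y), 35 mm high, about 0.12 kg. Origin: centre of the underside; its y axis is its long side. To be placed.
- yellow_bottle: White round plastic bottle with a yellow screw cap and a yellow ring near its foot, standing upright. Body 48 mm diameter up to z = 58 mm, then a shoulder; cap 34 mm diameter from z = 66 to 85 mm (the top). About 0.11 kg. Origin: centre of the underside, z up along the bottle. Not needed: to be left alone.
- white_vial: Small dark amber vial with a white cap, standing upright, 62 mm tall: body 28 mm diameter up to z = 40 mm, cap 25 mm diameter from z = 46 to 62 mm. About 0.04 kg. Origin: centre of the underside, z up. Not needed: to be left alone.
- marker: Purple and grey marker pen lying on the bench, 130 mm long (its x), 14 mm thick, loose. Origin: under its middle. Not needed: to be left alone.
Not all that is in view belongs to the job. What is shaped like the kit_carton but pink is not meant. Leave any pink look-alike of the stock_carton alone.

How it is judged:
At the end, for the whole second after the job is handed in: Both bottles and the vial upright, centres 69-99 mm behind the rack's centre; teal within 15 mm of its middle; blue left of teal, centres 104-136 mm apart; vial under 75 mm from both (centres). Kit carton flat on the other, centred within 12 mm, parallel within 0.17 rad. All released, at rest (x of teal_bottle in the frame of rack between 0.069 and 0.099 m and height (world z) of each of teal_bottle, blue_bottle, red_vial below 0.006 m and angle between each of teal_bottle, blue_bottle, red_vial, kit_carton's own z axis and vertical below 0.1 rad and x of blue_bottle in the frame of rack between 0.069 and 0.099 m and x of red_vial in the frame of rack between 0.069 and 0.099 m and y of teal_bottle in the frame of rack between -0.015 and 0.015 m and y of blue_bottle in the frame of rack above 0.08 m and horizontal distance between blue_bottle and teal_bottle between 0.104 and 0.136 m and horizontal distance between red_vial and teal_bottle below 0.075 m and horizontal distance between red_vial and blue_bottle below 0.075 m and horizontal distance between kit_carton and stock_carton below 0.012 m and z of kit_carton in the frame of stock_carton between 0.036 and 0.045 m and angle between the y axis of kit_carton and the y axis of stock_carton, either way round below 0.17 rad and linear speed of each of teal_bottle, blue_bottle, red_vial, kit_carton below 0.02 m/s); the robot touches nothing.
It fails at once if the yellow-capped bottle, the white-capped vial or the marker is moved by more than 25 mm (distance of any of yellow_bottle, white_vial, marker from where it was at the start of the episode above 0.025 m).
It fails at once if a bottle or vial is tipped by more than 0.7 rad (about 40 degrees) (angle between any of teal_bottle, blue_bottle, red_vial, yellow_bottle, white_vial's own z axis and vertical above 0.7 rad).
It also fails if it takes over 99 s, if anything falls off the work surface, if the arm or the gripper's body presses on something with over 40 N, if the wrist force passes 120 N, or if a joint passes its speed limit or range.

ROBOT

A 6-joint arm with a two-finger parallel gripper is mounted at the origin on the work surface. World frame = base frame: x ahead of the robot, y to its left, z up, the work surface at z = 0. Lengths are in m, angles in rad, forces in N, time in s.
With the tool pointing down it reaches from about 0.35 to 0.8 m from the base axis. Payload 7.3 kg.
Tool frame: the origin (TCP) lies midway between the tips of the shut fingers; the grasp point (between the pads) lies 19 mm behind it; z points along the fingers, y is the line along which they close (so a half turn about z gives the same grasp; the last joint's range is limited). The gripper opens to 85 mm and grips with 20 to 120 N. Pads are 22 mm wide; open, the fingers measure 114 mm over their backs; the gripper's body (76 mm by 85 mm) begins 54 mm behind the grasp point. The pads swing forward as they close: fully open they stand 13 mm farther back than shut.
Start: joints at [-1.352, 0.342, 1.524, -0, 1.275, -0.146], TCP at [0.187, -0.49, 0.231] pointing down, gripper open.
Joint ranges: [-2.53, 2.53], [-0.77, 2.02], [0.04, 2.7], [-1, 4.14], [0.28, 2.66], [-3.11, 3.11]. Speed limits (rad/s): [2.57, 2.57, 3.14, 3.14, 3.14, 3.14].

INTERFACE

Orientations are given as a unit quaternion [w, x, y, z].
In Python, from cell import readout, vision, workorder gives the robot as it stands.
- The arm moves only by the tool drive_tool, never from a script. Its argument "moves" is a list of rows, each a list of 7 numbers: the shift along the tool's x, y, z as a fraction of full scale, then the turn, a rotation vector about the tool's x, y, z as a fraction of full scale, then the opening, from -1 (shut) to 1 (fully open). A call has 1 to 5 rows; each row shifts and turns the commanded pose from where the row before left it, along the tool's axes as they then stand; what a row does not reach is not made up. Full scale, the value 1, is 0.3 m for a shift and 60 degrees for a turn. A row lasts 1/10 s, in which the tool goes at most 50 mm and 8.59 degrees, less where a joint would pass 70% of its speed; a pose out of reach is approached as far as the arm can. A call with a number of a shift or a turn outside -1 to 1 is refused whole. A call with a gripper value outside its range is refused whole. The fingers move at their own pace and stop on an object; the grip force is fixed at half the most. Time passes only in rows, so rows that do not move let the fingers close. It gives the time, the measured TCP pose, the force, the opening and the grip force at its end, in the units of the state.
- readout.state(): the state, without advancing time (a new reading comes with each control period).
- vision.snapshot(name): name is "scene" or "side" or "wrist"; returns a dict with "frame" (420x560x3 uint8, red, green, blue), "fx", "fy", "cx", "cy" (pixels), "R" (3x3) and "t" (3): a world point X has camera coordinates R X + t; the wrist camera has in their place "mount" (4x4, takes a point from camera to tool coordinates, whose origin is the TCP and whose axes are the flange's). Camera axes: x right, y down, z forward; pixel columns grow to the right and rows downward; lengths in m; the calibration is good to about 2 mm. A picture is of the moment at which its call begins: read the wrist's pose just before it. There is no depth.
- workorder.close_job(): hands the job in; it is judged then, once.
The state is a dict: "time_s": time; "q": joint angles; "qvel": joint speeds; "effort": joint torques, N m; "position": TCP position; "ee_rot": TCP orientation; "ft_force": force on the tool from outside, world axes, zero at the start; "moment": the same for the moment, N m; "grip_width": finger opening in m; "gripper_force": force on a finger pad.
Only numpy, scipy, OpenCV 4.12 (cv2) and the standard library are available. Lean on these libraries where they do the work, as an engineer would, in place of code of your own. Each camera call takes 0.05 s, during which the arm holds its last target. There are 200 camera calls.

## Working session

There is one attempt and no reset: what is moved stays moved. The work goes in short steps, Python scripts to look and compute and a tool call to move; the robot and the scene stay as the last step left them, time stands still between calls to the robot, and variables do not carry over. Pictures are saved under pics/ and viewed, at most 17 in all, crops included, and the job is handed in when it is done.

Besides the shell and the picture viewer there is one more tool, called after ">>>" by a JSON object that holds its "fn" and its "kwargs", one argument or row to a line. drive_tool: Moves the arm, as the interface text tells. Its arguments: {"type":"object","properties":{"moves":{"type":"array"}},"required":["moves"]}

```bash
mkdir -p pics; ls; python3 - <<'E'
from cell import readout, vision
import cv2,pickle
s=readout.state();print(s)
d={}
for n in("scene","side","wrist"):
    v=vision.snapshot(n);d[n]=v;cv2.imwrite(f"pics/{n}0.png",v["frame"][:,:,::-1])
    print(n,{k:v[k] for k in v if k!="frame"})
d["s"]=s
pickle.dump(d,open("d0.pkl","wb"))
E
```

```text
pics
{'time_s': 0.0, 'q': array([-1.35201337e+00,  3.42754640e-01,  1.52503494e+00,  2.78866882e-05,
        1.27539938e+00, -1.46006043e-01]), 'qvel': array([-0.00143926, -0.00109782,  0.00022684, -0.00085818,  0.00014829,
        0.00107046]), 'effort': array([ 3.05063677e-04, -4.33676255e+01, -2.46017432e+01, -1.34871111e-04,
        7.65708857e-03,  1.01344025e-05]), 'position': array([ 0.1872312 , -0.49004247,  0.23060314]), 'ee_rot': array([-7.98108916e-04,  9.83412611e-01,  1.81380811e-01, -1.57097753e-05]), 'ft_force': array([-0.40070389, -0.23428985, -0.95005121]), 'moment': array([ 0.03475376, -0.02381967, -0.04736977]), 'gripper_force': 0.0, 'grip_width': 0.08554389452585684}
scene {'fx': 413.44594097484776, 'fy': 413.44594097484776, 'cx': 277.2567551205372, 'cy': 214.44313614053607, 'R': array([[-0.06095882,  0.99813956, -0.00120211],
       [ 0.75065172,  0.04505027, -0.65916042],
       [-0.65787994, -0.04108401, -0.75200139]]), 't': array([ 0.02888682, -0.36696427,  1.33568133])}
side {'fx': 535.0428085061155, 'fy': 535.0428085061155, 'cx': 282.59718823716446, 'cy': 201.7590552468074, 'R': array([[-0.76075727, -0.64886793,  0.01479122],
       [-0.40349456,  0.45497625, -0.79384429],
       [ 0.50837045, -0.60989099, -0.60794117]]), 't': array([0.38209252, 0.23339568, 1.05852761])}
wrist {'fx': 371.8069969998066, 'fy': 371.8069969998066, 'cx': 275.5839103641498, 'cy': 205.3816069055696, 'mount': array([[ 5.26411475e-04, -9.52674052e-01, -3.03993214e-01,
         7.60105106e-02],
       [ 9.99999797e-01,  3.92174613e-04,  5.02632241e-04,
        -1.25606912e-04],
       [-3.59626272e-04, -3.03993417e-01,  9.52674065e-01,
        -1.42485924e-01],
       [ 0.00000000e+00,  0.00000000e+00,  0.00000000e+00,
         1.00000000e+00]])}
```

View pics/scene0.png

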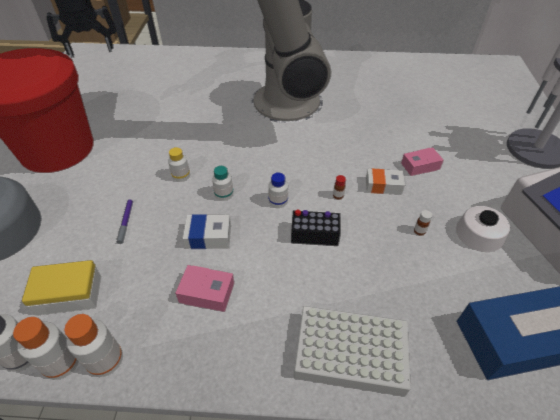

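View pics/side0.png

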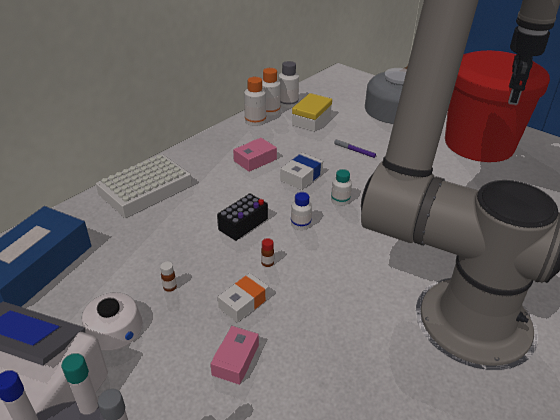

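The scene view looks back at the robot, so image right is +y and down is +x. It shows:
- Teal (222,182), blue (278,190), yellow (178,165), red vial (340,187), white vial (423,222).
- Orange-banded carton (385,181). The pink boxes at (422,161) and (205,288) are decoys.
- Blue-banded carton (207,231), rack (316,228), marker (125,220).

The large orange-capped bottles at the lower left aren't listed. I'll measure next and confirm with one enlarged crop.

```bash
cat > h.py <<'E'
import numpy as np,cv2,pickle
def ray(v,uv):
    d=np.array([(uv[0]-v["cx"])/v["fx"],(uv[1]-v["cy"])/v["fy"],1.])
    return -v["R"].T@v["t"], v["R"].T@d
def onz(v,uv,z):
    c,d=ray(v,uv); return c+d*(z-c[2])/d[2]
def tri(va,a,vb,b):
    c1,d1=ray(va,a);c2,d2=ray(vb,b)
    s=np.linalg.lstsq(np.c_[d1,-d2],c2-c1,rcond=None)[0]
    p,q=c1+s[0]*d1,c2+s[1]*d2
    return (p+q)/2,np.linalg.norm(p-q)
def proj(v,X):
    c=v["R"]@np.asarray(X)+v["t"];return np.array([v["cx"]+v["fx"]*c[0]/c[2],v["cy"]+v["fy"]*c[1]/c[2]])
def blobs(v,lo,hi,roi,amin=15):
    x0,y0,x1,y1=roi
    m=cv2.inRange(cv2.cvtColor(np.ascontiguousarray(v["frame"]),cv2.COLOR_RGB2HSV),np.array(lo),np.array(hi))
    k=np.zeros_like(m);k[y0:y1,x0:x1]=m[y0:y1,x0:x1]
    n,l,st,ce=cv2.connectedComponentsWithStats(k)
    return sorted([(int(st[i,4]),ce[i].round(1).tolist(),st[i,:4].tolist(),(l==i)) for i in range(1,n) if st[i,4]>=amin],key=lambda b:-b[0])
E
python3 - <<'E'
from h import *
d=pickle.load(open("d0.pkl","rb"));S,W=d["scene"],d["side"]
C=dict(teal=((80,100,40),(98,255,255),(200,155,250,200),(325,160,360,185)),
blue=((108,120,40),(130,255,255),(262,165,300,194),(288,185,318,212)),
yellow=((20,120,80),(32,255,255),(160,140,200,172),None),
red=((0,140,60),(6,255,255),(328,170,352,190),(255,230,280,256)),
)
for n,(lo,hi,r1,r2) in C.items():
    a=blobs(S,lo,hi,r1); print(n,[b[:3] for b in a[:3]])
    z=.0755 if n!="red" else .054
    print("   onz",onz(S,a[0][1],z).round(4))
    if r2:
        b=blobs(W,lo,hi,r2);print("   ",[x[:3] for x in b[:3]]);print("   ",onz(W,b[0][1],z).round(4),tri(S,a[0][1],W,b[0][1]))
a=S["frame"][145:260,175:435];cv2.imwrite("pics/c1.png",cv2.resize(a[:,:,::-1],None,fx=3,fy=3,interpolation=cv2.INTER_CUBIC))
a=W["frame"][140:325,205:365];cv2.imwrite("pics/c2.png",cv2.resize(a[:,:,::-1],None,fx=3.2,fy=3.2,interpolation=cv2.INTER_CUBIC))
E
```

```text
teal [(143, [220.3, 172.0], [214, 166, 13, 13])]
   onz [ 0.4263 -0.1414  0.0755]
    [(150, [342.5, 175.7], [336, 170, 14, 13])]
    [ 0.43   -0.1409  0.0755] (array([ 0.42888032, -0.14021692,  0.07707606]), np.float64(0.0017914566407920723))
blue [(149, [277.7, 179.2], [272, 173, 13, 14])]
   onz [ 0.4431 -0.0007  0.0755]
    [(170, [301.6, 198.7], [295, 192, 14, 14])]
    [ 0.4465 -0.0008  0.0755] (array([ 4.45282267e-01, -8.64061996e-05,  7.70317077e-02]), np.float64(0.0013628868639524814))
yellow [(138, [175.4, 153.7], [169, 148, 13, 13])]
   onz [ 0.3657 -0.2655  0.0755]
red [(78, [340.2, 180.6], [336, 176, 9, 11])]
   onz [0.4165 0.1513 0.054 ]
    [(119, [267.1, 244.4], [262, 239, 11, 12])]
    [0.4173 0.1519 0.054 ] (array([0.41708453, 0.15163839, 0.05420501]), np.float64(0.0008338701383121895))
```

View pics/c1.png

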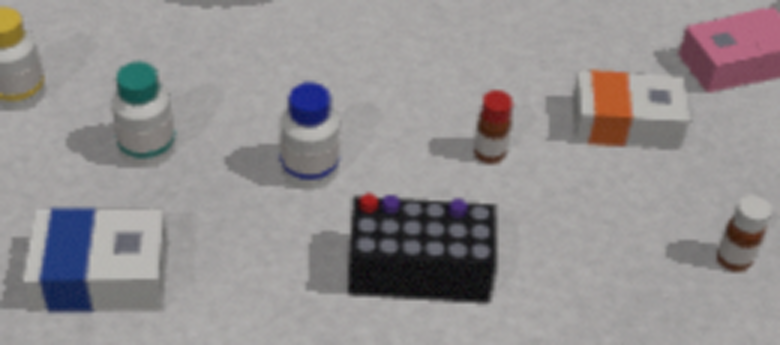

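View pics/c2.png

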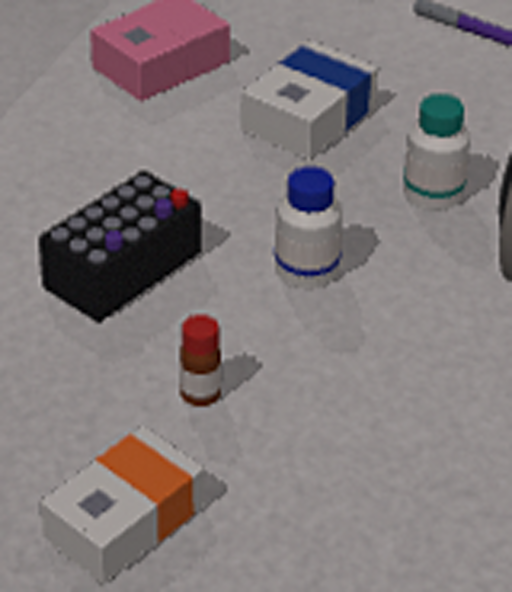

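Crop 1 (scene) shows the orange-banded white kit at (386,181), beside the pink look-alike at (422,161). The blue-banded stock carton is at (207,231), and the rack's tubes are on its robot side. Crop 2 (side view) agrees. I'll take the kit and stock as the cartons meant, then measure the boxes from their top faces.

```bash
python3 - <<'E'
from h import *
d=pickle.load(open("d0.pkl","rb"));S,W=d["scene"],d["side"]
def col(v,pts):
    for p in pts: print(p,v["frame"][p[1],p[0]])
print("scene bench, stock top, front; kit top, front"); col(S,[(250,250),(222,220),(222,243),(400,172),(398,188)])
print("side"); col(W,[(330,240),(292,165),(292,178),(232,285),(232,308)])
# picked corners (full-image px)
a=lambda x,y:(175+x/3,145+y/3); b=lambda x,y:(205+x/3.2,140+y/3.2)
P=dict(stock=([a(38,210),a(164,211),a(161,271),a(30,277)],[b(310,42)],[b(378,75)],.04,),)
# hulls
for nm,v,roi in(("S",S,(285,205,348,250)),("W",W,(215,190,271,245))):
    g=v["frame"].max(2);k=np.zeros(g.shape,np.uint8);x0,y0,x1,y1=roi;k[y0:y1,x0:x1]=(g[y0:y1,x0:x1]<60)*255
    k=cv2.morphologyEx(k,cv2.MORPH_CLOSE,np.ones((5,5)))
    c=max(cv2.findContours(k,0,2)[0],key=cv2.contourArea);h=cv2.convexHull(c)
    p=cv2.approxPolyDP(h,2.,True)[:,0];print(nm,p.tolist());print([ (onz(v,q,0)[:2].round(3).tolist(),onz(v,q,.05)[:2].round(3).tolist()) for q in p.astype(float)])
E
```

```text
scene bench, stock top, front; kit top, front
(250, 250) [167 167 165]
(222, 220) [185 182 179]
(222, 243) [120 120 117]
(400, 172) [181 179 177]
(398, 188) [117 116 114]
side
(330, 240) [148 143 143]
(292, 165) [161 156 153]
(292, 178) [127 122 120]
(232, 285) [136 132 130]
(232, 308) [131 127 126]
S [[338, 214], [337, 244], [291, 241], [293, 211]]
[([0.478, 0.15], [0.523, 0.143]), ([0.571, 0.144], [0.609, 0.137]), ([0.569, 0.038], [0.607, 0.038]), ([0.475, 0.039], [0.52, 0.039])]
W [[251, 194], [267, 204], [267, 218], [235, 240], [219, 230], [217, 214]]
[([0.617, -0.009], [0.57, 0.039]), ([0.558, -0.005], [0.515, 0.043]), ([0.521, 0.036], [0.48, 0.082]), ([0.523, 0.145], [0.482, 0.184]), ([0.576, 0.145], [0.532, 0.184]), ([0.623, 0.106], [0.576, 0.147])]
```

>>> {"fn": "drive_tool", "kwargs": {
  "moves": [
    [0,0,0,0,0,0.116,1],
    [0,0,0,0,0,0.116,1],
    [0,0,0,0,0,0.116,1],
    [0,0,0,0,0,0,1]
  ]
}}

```text
time_s: 0.55
position: [0.1873, -0.4903, 0.2311]
ee_rot: [-0.0, 1.0, -0.0, -0.0]
ft_force: [-0.7, 0.3, -0.6]
grip_width: 0.0851
gripper_force: 0.0
```

```bash
cat >> h.py <<'E'
from scipy.spatial.transform import Rotation as Ro
def pose(s):
    q=s["ee_rot"];return np.array(s["position"]),Ro.from_quat([q[1],q[2],q[3],q[0]])
def go(s,xyz,ang):
    "total tool-frame shift and z turn, in full-scale units, to world xyz and tool-x angle (deg); shift after the turn"
    p,R=pose(s)
    c,si=np.cos(np.radians(ang)),np.sin(np.radians(ang))
    T=np.array([[c,si,0],[si,-c,0],[0,0,-1]])
    print("pos",p.round(4),"turn",((R.inv()*Ro.from_matrix(T)).as_rotvec()/np.radians(60)).round(3),"shift(now axes)",(R.inv().apply(np.array(xyz)-p)/.3).round(3),"shift(after turn)",(T.T@(np.array(xyz)-p)/.3).round(3),"w",round(s["grip_width"],4),"t",round(s["time_s"],2))
E
python3 - <<'E'
from h import *; from cell import readout
d=pickle.load(open("d0.pkl","rb"));S=d["scene"]
for n,p,z in (("white vial",(426,214),.054),("tray",(353,312),.03),("stock",(207,228),.04),("kit",(385,177),.035)): print(n,onz(S,p,z).round(3))
go(readout.state(),[.429,-.141,.2],0)
E
```

```text
white vial [0.514 0.342 0.054]
tray [0.759 0.166 0.03 ]
stock [ 0.574 -0.153  0.04 ]
kit [0.377 0.268 0.035]
pos [ 0.1873 -0.4903  0.2311] turn [-0.001  0.    -0.001] shift(now axes) [ 0.805 -1.165  0.104] shift(after turn) [ 0.806 -1.164  0.104] w 0.0851 t 0.55
```

>>> {"fn": "drive_tool", "kwargs": {
  "moves": [
    [0.09,-0.13,0.01,0,0,0,1],
    [0.09,-0.13,0.01,0,0,0,1],
    [0.09,-0.13,0.01,0,0,0,1],
    [0.09,-0.13,0.01,0,0,0,1],
    [0.09,-0.13,0.01,0,0,0,1]
  ]
}}

```text
time_s: 1.05
position: [0.3229, -0.2938, 0.2162]
ee_rot: [0.0, 1.0, 0.002, 0.0]
ft_force: [0.4, -0.5, -0.5]
grip_width: 0.085
gripper_force: 0.0
```

>>> {"fn": "drive_tool", "kwargs": {
  "moves": [
    [0.09,-0.13,0.01,0,0,0,1],
    [0.09,-0.13,0.01,0,0,0,1],
    [0.09,-0.13,0.01,0,0,0,1],
    [0.085,-0.124,0.02,0,0,0,1],
    [0,0,0,0,0,0,1]
  ]
}}

```text
time_s: 1.55
position: [0.4304, -0.1368, 0.2006]
ee_rot: [-0.001, 1.0, 0.005, -0.0]
ft_force: [-0.1, -0.4, 0.1]
grip_width: 0.0851
gripper_force: 0.0
```

```bash
cat > look.py <<'E'
from h import *; from cell import readout,vision
import sys
def wristview():
    s=readout.state();v=vision.snapshot("wrist");p,R=pose(s)
    M=v["mount"];Rc=R.as_matrix()@M[:3,:3];tc=R.as_matrix()@M[:3,3]+p
    v["R"]=Rc.T;v["t"]=-Rc.T@tc
    return s,v
def save(v,n): cv2.imwrite(f"pics/{n}.png",np.ascontiguousarray(v["frame"][:,:,::-1])); pickle.dump(v,open(n+".pkl","wb"))
E
python3 - <<'E'
from look import *
s,v=wristview();save(v,"w1")
for X in([.429,-.1405,.085],):print(proj(v,X))
go(s,[.429,-.1405,.022],0)
a=blobs(v,(80,100,40),(98,255,255),(0,0,560,420));print([b[:3] for b in a[:3]]);print(onz(v,a[0][1],.083))
E
```

```text
[280.09322921 198.97661144]
pos [ 0.4304 -0.1368  0.2006] turn [-0.002  0.     0.01 ] shift(now axes) [-0.005  0.013  0.595] shift(after turn) [-0.005  0.012  0.595] w 0.0851 t 1.55
[(1663, [281.0, 198.7], [259, 175, 45, 48])]
[ 0.42861778 -0.14118847  0.083     ]
```

View pics/w1.png

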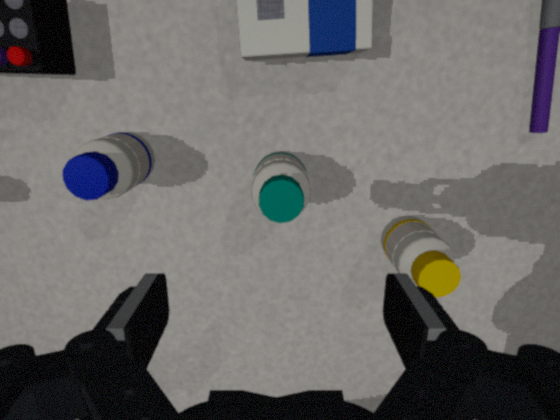

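Teal's cap is at (281,198), between the fingers, and it agrees with the first measurement to about 1 mm. Blue and yellow stand clear. I'll descend and grip.

>>> {"fn": "drive_tool", "kwargs": {
  "moves": [
    [-0.006,0.014,0.12,0,0,0.01,1],
    [0,0,0.15,0,0,0,1],
    [0,0,0.15,0,0,0,1],
    [0,0,0.15,0,0,0,1],
    [0,0,0.025,0,0,0,1]
  ]
}}

```text
time_s: 2.1
position: [0.4236, -0.145, 0.0192]
ee_rot: [-0.002, 1.0, -0.005, -0.004]
ft_force: [-0.6, -0.6, -0.5]
grip_width: 0.0855
gripper_force: 0.0
```

>>> {"fn": "drive_tool", "kwargs": {
  "moves": [
    [0,0,0,0,0,0,1],
    [0,0,0,0,0,0,-1],
    [0,0,0,0,0,0,-1],
    [0,0,0,0,0,0,-1],
    [0,0,0,0,0,0,-1]
  ]
}}

```text
time_s: 2.6
position: [0.428, -0.146, 0.0248]
ee_rot: [0.001, 1.0, -0.005, 0.002]
ft_force: [-2.8, 0.0, 11.0]
grip_width: 0.0462
gripper_force: 61.0
```

>>> {"fn": "drive_tool", "kwargs": {
  "moves": [
    [0,0,0,0,0,0,-1],
    [0,0,0,0,0,0,-1]
  ]
}}

```text
time_s: 2.8
position: [0.428, -0.146, 0.0248]
ee_rot: [0.001, 1.0, -0.005, 0.002]
ft_force: [-1.7, 0.5, 9.1]
grip_width: 0.0462
gripper_force: 61.0
```

>>> {"fn": "drive_tool", "kwargs": {
  "moves": [
    [0,0,-0.06,0,0,0,-1],
    [0,0,-0.15,0,0,0,-1],
    [0,0,-0.15,0,0,0,-1],
    [0,0,0,0,0,0,-1]
  ]
}}

```text
time_s: 3.2
position: [0.4302, -0.147, 0.137]
ee_rot: [0.003, 1.0, -0.005, 0.006]
ft_force: [1.3, 0.1, -1.0]
grip_width: 0.0463
gripper_force: 62.1
```

```bash
python3 - <<'E'
from look import *
s,v=wristview();save(v,"w2")
go(s,[.6295,.0895,.13],0)
E
```

```text
pos [ 0.4302 -0.147   0.137 ] turn [ 0.006 -0.011 -0.009] shift(now axes) [ 0.657 -0.795  0.026] shift(after turn) [ 0.664 -0.788  0.023] w 0.0463 t 3.2
```

>>> {"fn": "drive_tool", "kwargs": {
  "moves": [
    [0.094,-0.113,0,0.006,-0.01,-0.009,-1],
    [0.094,-0.113,0,0,0,0,-1],
    [0.094,-0.113,0,0,0,0,-1],
    [0.094,-0.113,0,0,0,0,-1],
    [0.094,-0.113,0,0,0,0,-1]
  ]
}}

```text
time_s: 3.75
position: [0.5685, 0.0254, 0.1294]
ee_rot: [-0.003, 1.0, -0.0, -0.006]
ft_force: [0.8, -1.8, -0.7]
grip_width: 0.0465
gripper_force: 62.0
```

>>> {"fn": "drive_tool", "kwargs": {
  "moves": [
    [0.094,-0.113,0,0,0,0,-1],
    [0.094,-0.113,0,0,0,0,-1],
    [0,0,0,0,0,0,-1],
    [0,0,0,0,0,0,-1]
  ]
}}

```text
time_s: 4.15
position: [0.624, 0.0924, 0.1285]
ee_rot: [-0.003, 1.0, 0.001, -0.007]
ft_force: [0.3, 0.6, -1.4]
grip_width: 0.0463
gripper_force: 62.1
```

```bash
python3 - <<'E'
from look import *
s,v=wristview();save(v,"w3")
go(s,[.6295,.0895,.026],0)
v=vision.snapshot("scene");save(v,"s3")
E
```

```text
pos [0.624  0.0924 0.1285] turn [-0.006  0.013  0.001] shift(now axes) [0.023 0.012 0.341] shift(after turn) [0.018 0.01  0.342] w 0.0463 t 4.15
```

View pics/w3.png

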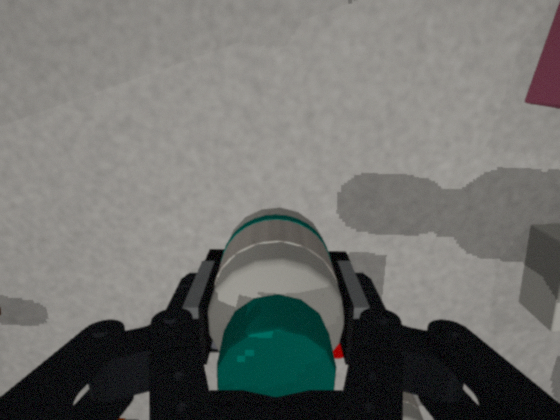

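>>> {"fn": "drive_tool", "kwargs": {
  "moves": [
    [0.018,0.01,0,-0.006,0.013,0,-1],
    [0,0,0.12,0,0,0,-1],
    [0,0,0.12,0,0,0,-1],
    [0,0,0.06,0,0,0,-1],
    [0,0,0,0,0,0,-1]
  ]
}}

```text
time_s: 4.75
position: [0.6283, 0.0873, 0.0374]
ee_rot: [0.0, 1.0, -0.001, -0.001]
ft_force: [-0.3, -0.0, -0.6]
grip_width: 0.0468
gripper_force: 62.0
```

```bash
python3 - <<'E'
from look import *
s=readout.state()
go(s,[.6295,.0895,.0255],0)
E
```

```text
pos [0.6283 0.0873 0.0374] turn [ 0.     0.002 -0.002] shift(now axes) [ 0.004 -0.007  0.04 ] shift(after turn) [ 0.004 -0.007  0.04 ] w 0.0468 t 4.75
```

>>> {"fn": "drive_tool", "kwargs": {
  "moves": [
    [0.004,-0.007,0.025,0,0,0,-1],
    [0,0,0.012,0,0,0,-1],
    [0,0,0,0,0,0,-1],
    [0,0,0,0,0,0,0.6],
    [0,0,0,0,0,0,0.6]
  ]
}}

```text
time_s: 5.25
position: [0.6322, 0.0906, 0.0301]
ee_rot: [0.0, 1.0, -0.0, 0.002]
ft_force: [-0.0, 1.3, 0.4]
grip_width: 0.0681
gripper_force: 0.0
```

>>> {"fn": "drive_tool", "kwargs": {
  "moves": [
    [0,0,0,0,0,0,0.6],
    [0,0,-0.1,0,0,0,0.6],
    [0,0,-0.15,0,0,0,0.6],
    [0,0,-0.15,0,0,0,1],
    [0,0,-0.15,0,0,0,1]
  ]
}}

```text
time_s: 5.75
position: [0.6309, 0.0906, 0.1962]
ee_rot: [0.0, 1.0, -0.0, 0.002]
ft_force: [1.4, -0.1, 0.2]
grip_width: 0.0854
gripper_force: 0.0
```

```bash
python3 - <<'E'
from look import *
v=vision.snapshot("scene");save(v,"s4");w=vision.snapshot("side");save(w,"sd4")
for u,r in((v,(270,220,400,330)),(w,(150,140,300,240))):
    a=blobs(u,(80,100,40),(98,255,255),r);print([b[:3] for b in a[:3]],onz(u,a[0][1],.0755) if a else 0)
go(readout.state(),[.445,0,.2],0)
E
```

```text
[(239, [316.1, 242.8], [308, 235, 18, 17])] [0.62845498 0.0906423  0.0755    ]
[(161, [216.6, 184.7], [210, 178, 14, 14]), (21, [217.4, 208.9], [209, 206, 19, 5])] [0.63354891 0.0909648  0.0755    ]
pos [0.6345 0.0908 0.2023] turn [-0.    -0.017 -0.   ] shift(now axes) [-0.632  0.303 -0.003] shift(after turn) [-0.632  0.303  0.008] w 0.0852 t 5.85
```

>>> {"fn": "drive_tool", "kwargs": {
  "moves": [
    [-0.126,0.061,0,0,0,0,1],
    [-0.126,0.061,0,0,0,0,1],
    [-0.126,0.061,0,0,0,0,1],
    [-0.126,0.061,0,0,0,0,1],
    [-0.126,0.061,0,0,0,0,1]
  ]
}}

```text
time_s: 6.35
position: [0.4404, -0.0012, 0.1934]
ee_rot: [0.0, 1.0, -0.0, 0.002]
ft_force: [0.7, -0.8, -0.3]
grip_width: 0.0849
gripper_force: 0.0
```

>>> {"fn": "drive_tool", "kwargs": {
  "moves": [
    [0,0,0,0,0,0,1],
    [0,0,0,0,0,0,1]
  ]
}}

```text
time_s: 6.55
position: [0.442, -0.0011, 0.194]
ee_rot: [0.0, 1.0, -0.001, 0.002]
ft_force: [0.8, 1.3, -0.5]
grip_width: 0.0853
gripper_force: 0.0
```

```bash
python3 - <<'E'
from look import *
s,v=wristview();save(v,"w5")
a=blobs(v,(108,120,40),(130,255,255),(200,120,360,270));print([b[:3] for b in a[:3]]);c=onz(v,a[0][1],.083);print(c)
go(s,[c[0],c[1],.022],0)
E
```

```text
[(1723, [274.7, 196.1], [252, 172, 46, 48])]
[ 0.44470629 -0.00114645  0.083     ]
pos [ 0.442  -0.0011  0.194 ] turn [ 0.    -0.005 -0.002] shift(now axes) [0.006 0.    0.573] shift(after turn) [0.009 0.    0.573] w 0.0853 t 6.55
```

View pics/w5.png

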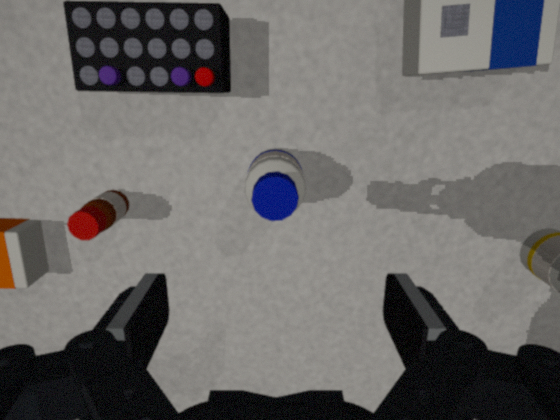

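The wrist view shows the blue cap at (275,196), centred between the fingers. The rack's top face is in full view, with corners near (67,3) to (222,91).

>>> {"fn": "drive_tool", "kwargs": {
  "moves": [
    [0.008,0,0.1,0,-0.004,0,1],
    [0,0,0.15,0,0,0,1],
    [0,0,0.15,0,0,0,1],
    [0,0,0.15,0,0,0,1],
    [0,0,0.02,0,0,0,1]
  ]
}}

```text
time_s: 7.1
position: [0.4422, 0.0001, 0.0183]
ee_rot: [-0.001, 1.0, 0.0, -0.005]
ft_force: [0.1, 0.1, 0.5]
grip_width: 0.0858
gripper_force: 0.0
```

>>> {"fn": "drive_tool", "kwargs": {
  "moves": [
    [0,0,0,0,0,0,1],
    [0,0,0,0,0,0,-1],
    [0,0,0,0,0,0,-1],
    [0,0,0,0,0,0,-1],
    [0,0,0,0,0,0,-1]
  ]
}}

```text
time_s: 7.6
position: [0.4459, -0.001, 0.0247]
ee_rot: [0.0, 1.0, -0.0, 0.002]
ft_force: [-1.3, 1.0, 10.6]
grip_width: 0.0467
gripper_force: 60.3
```

>>> {"fn": "drive_tool", "kwargs": {
  "moves": [
    [0,0,0,0,0,0,-1],
    [0,0,-0.06,0,0,0,-1],
    [0,0,-0.15,0,0,0,-1],
    [0,0,-0.15,0,0,0,-1],
    [0,0,0,0,0,0,-1]
  ]
}}

```text
time_s: 8.1
position: [0.4482, -0.0013, 0.1367]
ee_rot: [0.001, 1.0, -0.0, 0.006]
ft_force: [-0.1, 0.2, -2.0]
grip_width: 0.0466
gripper_force: 62.0
```

```bash
python3 - <<'E'
from look import *
v=pickle.load(open("w5.pkl","rb"))
C=np.array([onz(v,p,.05)[:2] for p in((67,3),(219,3),(222,91),(77,91))]);print(C.round(4).tolist(),C.mean(0),np.linalg.norm(np.diff(C,axis=0),axis=1))
go(readout.state(),[.633,.2095,.13],0)
E
```

```text
[[0.5741, 0.142], [0.574, 0.0371], [0.5159, 0.0376], [0.5161, 0.1445]] [0.54502328 0.09030187] [0.10493007 0.05809067 0.10687416]
pos [ 0.4482 -0.0013  0.1367] turn [ 0.002 -0.011 -0.   ] shift(now axes) [ 0.615 -0.703  0.028] shift(after turn) [ 0.616 -0.703  0.022] w 0.0466 t 8.1
```

>>> {"fn": "drive_tool", "kwargs": {
  "moves": [
    [0.102,-0.118,0,0,0,0,-1],
    [0.102,-0.118,0,0,0,0,-1],
    [0.102,-0.118,0,0,0,0,-1],
    [0.102,-0.118,0,0,0,0,-1],
    [0.102,-0.118,0,0,0,0,-1]
  ]
}}

```text
time_s: 8.6
position: [0.5985, 0.1777, 0.1305]
ee_rot: [0.0, 1.0, -0.0, -0.0]
ft_force: [1.1, -1.1, -0.4]
grip_width: 0.0465
gripper_force: 62.0
```

>>> {"fn": "drive_tool", "kwargs": {
  "moves": [
    [0.102,-0.118,0,0,0,0,-1],
    [0,0,0,0,0,0,-1],
    [0,0,0,0,0,0,-1]
  ]
}}

```text
time_s: 8.9
position: [0.6279, 0.2122, 0.1293]
ee_rot: [0.0, 1.0, 0.0, -0.001]
ft_force: [-0.3, -1.9, -1.5]
grip_width: 0.0465
gripper_force: 62.1
```

```bash
python3 - <<'E'
from look import *
go(readout.state(),[.632,.2105,.0255],0)
E
```

```text
pos [0.6279 0.2122 0.1293] turn [0.001 0.002 0.001] shift(now axes) [0.014 0.006 0.346] shift(after turn) [0.014 0.006 0.346] w 0.0465 t 8.9
```

>>> {"fn": "drive_tool", "kwargs": {
  "moves": [
    [0.014,0.006,0,0,0,0,-1],
    [0,0,0.12,0,0,0,-1],
    [0,0,0.12,0,0,0,-1],
    [0,0,0.06,0,0,0,-1],
    [0,0,0,0,0,0,-1]
  ]
}}

```text
time_s: 9.4
position: [0.6302, 0.2078, 0.0376]
ee_rot: [0.001, 1.0, -0.001, -0.004]
ft_force: [-1.5, -0.3, -1.9]
grip_width: 0.0463
gripper_force: 62.1
```

```bash
python3 - <<'E'
from look import *
go(readout.state(),[.632,.2105,.0255],0)
E
```

```text
pos [0.6302 0.2078 0.0376] turn [ 0.001  0.007 -0.002] shift(now axes) [ 0.006 -0.009  0.04 ] shift(after turn) [ 0.006 -0.009  0.04 ] w 0.0463 t 9.4
```

>>> {"fn": "drive_tool", "kwargs": {
  "moves": [
    [0.004,-0.007,0.025,0,0.004,0,-1],
    [0,0,0.013,0,0,0,-1],
    [0,0,0,0,0,0,-1],
    [0,0,0,0,0,0,0.6],
    [0,0,0,0,0,0,0.6]
  ]
}}

```text
time_s: 9.9
position: [0.6342, 0.2119, 0.0299]
ee_rot: [-0.0, 1.0, -0.0, 0.002]
ft_force: [0.8, -0.6, 0.5]
grip_width: 0.0685
gripper_force: 0.0
```

>>> {"fn": "drive_tool", "kwargs": {
  "moves": [
    [0,0,0,0,0,0,0.6],
    [0,0,-0.1,0,0,0,0.6],
    [0,0,-0.15,0,0,0,0.6],
    [0,0,-0.15,0,0,0,1],
    [0,0,-0.15,0,0,0,1]
  ]
}}

```text
time_s: 10.4
position: [0.6329, 0.2118, 0.196]
ee_rot: [-0.0, 1.0, -0.0, 0.002]
ft_force: [0.2, 1.1, 0.9]
grip_width: 0.0853
gripper_force: 0.0
```

>>> {"fn": "drive_tool", "kwargs": {
  "moves": [
    [-0.12,0,0,0,0,0,1],
    [-0.12,0,0,0,0,0,1],
    [-0.12,0,0,0,0,0,1],
    [-0.12,0,0,0,0,0,1],
    [-0.12,0,0,0,0,0,1]
  ]
}}

```text
time_s: 10.9
position: [0.4517, 0.2119, 0.1937]
ee_rot: [-0.0, 1.0, -0.0, 0.002]
ft_force: [0.8, 1.4, 0.2]
grip_width: 0.0857
gripper_force: 0.0
```

>>> {"fn": "drive_tool", "kwargs": {
  "moves": [
    [0,0,0,0,0,-0.136,1],
    [0,0,0,0,0,-0.136,1],
    [0,0,0,0,0,-0.136,1],
    [0,0,0,0,0,-0.136,1],
    [0,0,0,0,0,-0.136,1]
  ]
}}

```text
time_s: 11.4
position: [0.4531, 0.212, 0.1938]
ee_rot: [0.001, 0.936, 0.351, 0.002]
ft_force: [-0.3, -0.2, -0.3]
grip_width: 0.0854
gripper_force: 0.0
```

>>> {"fn": "drive_tool", "kwargs": {
  "moves": [
    [0,0,0,0,0,-0.136,1],
    [0,0,0,0,0,-0.136,1],
    [0,0,0,0,0,-0.136,1],
    [0,0,0,0,0,-0.136,1],
    [0,0,0,0,0,-0.136,1]
  ]
}}

```text
time_s: 11.9
position: [0.4532, 0.212, 0.1937]
ee_rot: [0.001, 0.755, 0.655, 0.002]
ft_force: [-0.1, 0.3, -0.3]
grip_width: 0.0854
gripper_force: 0.0
```

>>> {"fn": "drive_tool", "kwargs": {
  "moves": [
    [0,0,0,0,0,-0.136,1],
    [0,0,0,0,0,0,1]
  ]
}}

```text
time_s: 12.1
position: [0.4531, 0.212, 0.1937]
ee_rot: [0.001, 0.708, 0.706, 0.001]
ft_force: [-0.4, 0.2, 0.9]
grip_width: 0.0855
gripper_force: 0.0
```

```bash
python3 - <<'E'
from look import *
s,v=wristview();save(v,"w6")
go(s,[.417,.1516,.2],90)
v=vision.snapshot("scene");save(v,"s6");w=vision.snapshot("side");save(w,"sd6")
for u,r,r2 in((v,(270,220,400,330),(345,220,400,262)),(w,(150,140,300,240),(140,180,215,225))):
    a=blobs(u,(80,100,40),(98,255,255),r);b=blobs(u,(108,120,40),(130,255,255),r2);print([x[:3] for x in b[:3]]);
    if a and b: print(onz(u,a[0][1],.0755),onz(u,b[0][1],.0755))
E
```

```text
pos [0.4531 0.212  0.1937] turn [ 0.004 -0.    -0.003] shift(now axes) [-0.202 -0.12  -0.021] shift(after turn) [-0.201 -0.12  -0.021] w 0.0855 t 12.1
[(211, [374.7, 246.7], [367, 239, 16, 17])]
[0.62845498 0.0906423  0.0755    ] [0.63131469 0.21156557 0.0755    ]
[(182, [177.4, 207.9], [170, 201, 16, 15])]
[0.62723138 0.09409527 0.0755    ] [0.6346046  0.21196822 0.0755    ]
```

View pics/s6.png

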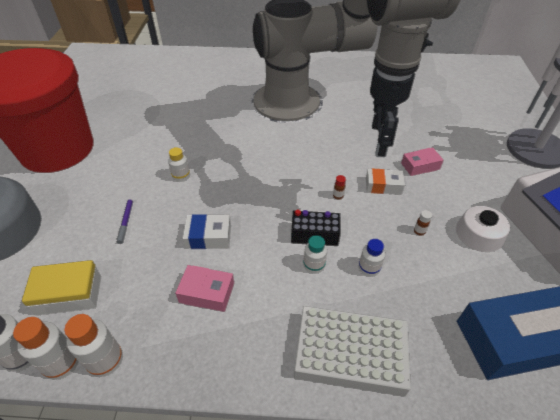

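The scene view shows teal (316,253) and blue (373,257) standing upright behind the rack, 121 mm apart by measurement. Next is the red vial.

>>> {"fn": "drive_tool", "kwargs": {
  "moves": [
    [-0.1,-0.06,0,0,0,0,1],
    [-0.1,-0.06,0,0,0,0,1],
    [0,0,0,0,0,0,1],
    [0,0,0,0,0,0,1]
  ]
}}

```text
time_s: 12.65
position: [0.417, 0.1519, 0.1937]
ee_rot: [0.001, 0.71, 0.704, 0.002]
ft_force: [0.5, 0.4, 0.7]
grip_width: 0.0853
gripper_force: 0.0
```

```bash
python3 - <<'E'
from look import *
s,v=wristview();save(v,"w7")
a=blobs(v,(0,140,60),(6,255,255),(200,80,360,290));print([b[:3] for b in a[:3]]);c=onz(v,a[0][1],.061);print(c)
go(s,[c[0],c[1],.018],90)
E
```

```text
[(829, [273.6, 191.3], [259, 174, 31, 35])]
[0.41444526 0.15267826 0.061     ]
pos [0.417  0.1519 0.1937] turn [ 0.004 -0.    -0.008] shift(now axes) [ 0.002 -0.011  0.586] shift(after turn) [ 0.003 -0.009  0.586] w 0.0853 t 12.65
```

View pics/w7.png

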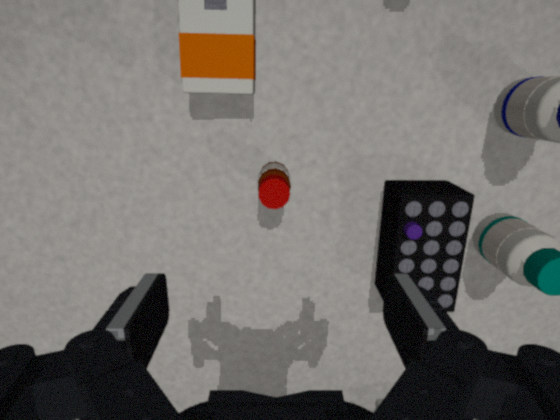

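The red cap is at (274,191), between the fingers. The orange kit above it at (218,50) is nearly square to the tool.

>>> {"fn": "drive_tool", "kwargs": {
  "moves": [
    [0.003,-0.007,0.1,0.003,0,-0.006,1],
    [0,0,0.15,0,0,0,1],
    [0,0,0.15,0,0,0,1],
    [0,0,0.15,0,0,0,1],
    [0,0,0.03,0,0,0,1]
  ]
}}

```text
time_s: 13.2
position: [0.4124, 0.1531, 0.0154]
ee_rot: [-0.002, 0.707, 0.708, -0.003]
ft_force: [-0.4, -0.1, 0.4]
grip_width: 0.0854
gripper_force: 0.0
```

>>> {"fn": "drive_tool", "kwargs": {
  "moves": [
    [0,0,0,0,0,0,1],
    [0,0,0,0,0,0,-1],
    [0,0,0,0,0,0,-1],
    [0,0,0,0,0,0,-1],
    [0,0,0,0,0,0,-1]
  ]
}}

```text
time_s: 13.7
position: [0.4156, 0.1532, 0.0204]
ee_rot: [0.001, 0.707, 0.708, 0.001]
ft_force: [1.4, 0.2, 0.8]
grip_width: 0.0285
gripper_force: 1.0
```

>>> {"fn": "drive_tool", "kwargs": {
  "moves": [
    [0,0,0,0,0,0,-1],
    [0,0,0,0,0,0,-1],
    [0,0,0,0,0,0,-1]
  ]
}}

```text
time_s: 14.0
position: [0.4156, 0.1532, 0.0206]
ee_rot: [0.001, 0.707, 0.708, 0.001]
ft_force: [-1.6, -0.7, 9.7]
grip_width: 0.0259
gripper_force: 58.5
```

>>> {"fn": "drive_tool", "kwargs": {
  "moves": [
    [0,0,-0.06,0,0,0,-1],
    [0,0,-0.15,0,0,0,-1],
    [0,0,-0.15,0,0,0,-1],
    [0,0,0,0,0,0,-1]
  ]
}}

```text
time_s: 14.4
position: [0.4181, 0.1537, 0.1327]
ee_rot: [0.003, 0.707, 0.708, 0.005]
ft_force: [-0.3, 0.7, -0.6]
grip_width: 0.0253
gripper_force: 59.5
```

>>> {"fn": "drive_tool", "kwargs": {
  "moves": [
    [0,0.144,0,0,0,0,-1],
    [0,0.144,0,0,0,0,-1],
    [0,0.144,0,0,0,0,-1],
    [0,0.144,0,0,0,0,-1],
    [0,0.144,0,0,0,0,-1]
  ]
}}

```text
time_s: 14.9
position: [0.632, 0.1532, 0.1267]
ee_rot: [-0.0, 0.707, 0.708, -0.0]
ft_force: [0.6, 0.7, -0.2]
grip_width: 0.0258
gripper_force: 59.5
```

>>> {"fn": "drive_tool", "kwargs": {
  "moves": [
    [0,0,0,0,0,0,-1],
    [0,0,0,0,0,0,-1]
  ]
}}

```text
time_s: 15.1
position: [0.6303, 0.153, 0.1257]
ee_rot: [-0.001, 0.707, 0.707, -0.001]
ft_force: [0.0, -0.2, -0.5]
grip_width: 0.0257
gripper_force: 59.5
```

```bash
python3 - <<'E'
from look import *
s,v=wristview();save(v,"w8")
go(s,[.632,.151,.0215],90)
E
```

```text
pos [0.6303 0.153  0.1257] turn [-0.002  0.     0.001] shift(now axes) [-0.007  0.007  0.347] shift(after turn) [-0.007  0.006  0.347] w 0.0257 t 15.1
```

View pics/w8.png

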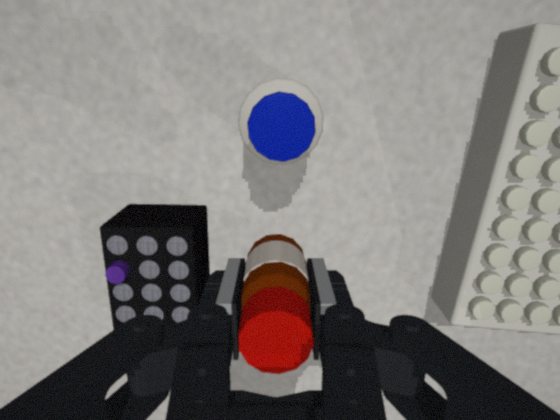

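The vial is held upright between the pads, and blue (282,125) is straight ahead in the row. I'll lower it.

>>> {"fn": "drive_tool", "kwargs": {
  "moves": [
    [-0.005,0.006,0,0,0,0,-1],
    [0,0,0.1,0,0,0,-1],
    [0,0,0.1,0,0,0,-1],
    [0,0,0.1,0,0,0,-1],
    [0,0,0,0,0,0,-1]
  ]
}}

```text
time_s: 15.65
position: [0.6289, 0.1516, 0.0336]
ee_rot: [-0.003, 0.706, 0.708, -0.003]
ft_force: [-1.4, 1.1, -1.1]
grip_width: 0.0259
gripper_force: 59.5
```

```bash
python3 - <<'E'
from look import *
s=readout.state();print(s["ft_force"])
go(s,[.632,.151,.0215],90)
E
```

```text
[-1.35315274  1.13384183 -1.06734499]
pos [0.6289 0.1516 0.0336] turn [-0.008  0.001  0.002] shift(now axes) [-0.002  0.011  0.04 ] shift(after turn) [-0.002  0.01   0.04 ] w 0.0259 t 15.65
```

>>> {"fn": "drive_tool", "kwargs": {
  "moves": [
    [0,0.004,0.025,0,0,0,-1],
    [0,0,0.012,0,0,0,-1],
    [0,0,0,0,0,0,-1],
    [0,0,0,0,0,0,-1],
    [0,0,0,0,0,0,-1]
  ]
}}

```text
time_s: 16.15
position: [0.6343, 0.1519, 0.0271]
ee_rot: [0.0, 0.707, 0.708, 0.001]
ft_force: [-0.4, -0.0, -0.3]
grip_width: 0.0258
gripper_force: 59.5
```

```bash
python3 - <<'E'
from look import *
s=readout.state();print(s["ft_force"])
go(s,[.632,.151,.0215],90)
E
```

```text
[-0.3955959  -0.01255357 -0.30746451]
pos [0.6343 0.1519 0.0271] turn [ 0.001 -0.     0.001] shift(now axes) [-0.003 -0.008  0.019] shift(after turn) [-0.003 -0.008  0.019] w 0.0258 t 16.15
```

Still about 5 mm high, so I'll lower it further, then release with a partial opening.

>>> {"fn": "drive_tool", "kwargs": {
  "moves": [
    [0,-0.006,0.018,0,0,0,-1],
    [0,0,0,0,0,0,-1],
    [0,0,0,0,0,0,-1],
    [0,0,0,0,0,0,-1]
  ]
}}

```text
time_s: 16.55
position: [0.6319, 0.1518, 0.0207]
ee_rot: [-0.0, 0.707, 0.708, -0.0]
ft_force: [0.0, 1.4, 0.8]
grip_width: 0.0256
gripper_force: 59.7
```

>>> {"fn": "drive_tool", "kwargs": {
  "moves": [
    [0,0,0,0,0,0,0.2],
    [0,0,0,0,0,0,0.2],
    [0,0,0,0,0,0,0.2],
    [0,0,-0.1,0,0,0,0.2],
    [0,0,-0.15,0,0,0,0.2]
  ]
}}

```text
time_s: 17.05
position: [0.6299, 0.1515, 0.0934]
ee_rot: [-0.002, 0.707, 0.708, -0.003]
ft_force: [0.9, -0.1, -0.1]
grip_width: 0.0511
gripper_force: 0.0
```

>>> {"fn": "drive_tool", "kwargs": {
  "moves": [
    [0,0,-0.15,0,0,0,1],
    [0,0,-0.15,0,0,0,1],
    [0,0,0,0,0,0,1],
    [0,0,0,0,0,0,1]
  ]
}}

```text
time_s: 17.45
position: [0.6324, 0.1519, 0.1871]
ee_rot: [0.001, 0.707, 0.708, 0.001]
ft_force: [-0.7, 0.2, -0.9]
grip_width: 0.0853
gripper_force: 0.0
```

```bash
python3 - <<'E'
from look import *
v=vision.snapshot("scene");save(v,"s9")
for lo,hi,r,z in(((80,100,40),(98,255,255),(270,220,400,330),.0755),((108,120,40),(130,255,255),(345,220,400,262),.0755),((0,140,60),(6,255,255),(325,225,365,270),.054)):
    b=blobs(v,lo,hi,r);print([x[:3] for x in b[:2]],onz(v,b[0][1],z) if b else 0)
s=readout.state();go(s,[.390,.22,.22],90)
E
```

```text
[(238, [316.1, 242.9], [308, 235, 18, 17])] [0.62871686 0.09064207 0.0755    ]
[(210, [374.7, 246.7], [367, 239, 16, 17])] [0.63131469 0.21156557 0.0755    ]
[(119, [343.4, 251.9], [338, 246, 12, 13])] [0.63262922 0.14964073 0.054     ]
pos [0.6316 0.1518 0.1853] turn [-0.001  0.     0.001] shift(now axes) [ 0.229 -0.805 -0.115] shift(after turn) [ 0.227 -0.805 -0.116] w 0.0852 t 17.5
```

>>> {"fn": "drive_tool", "kwargs": {
  "moves": [
    [0.048,-0.134,-0.025,0,0,0,1],
    [0.048,-0.134,-0.025,0,0,0,1],
    [0.048,-0.134,-0.025,0,0,0,1],
    [0.048,-0.134,-0.025,0,0,0,1],
    [0.048,-0.134,-0.025,0,0,0,1]
  ]
}}

```text
time_s: 18.0
position: [0.4283, 0.2236, 0.2215]
ee_rot: [-0.001, 0.707, 0.707, -0.002]
ft_force: [0.0, 1.0, 0.3]
grip_width: 0.0858
gripper_force: 0.0
```

>>> {"fn": "drive_tool", "kwargs": {
  "moves": [
    [0.048,-0.134,-0.025,0,0,0,1],
    [0,0,0,0,0,0,1],
    [0,0,0,0,0,0,1],
    [0,0,0,0,0,0,1]
  ]
}}

```text
time_s: 18.4
position: [0.391, 0.2376, 0.2297]
ee_rot: [-0.0, 0.707, 0.707, -0.001]
ft_force: [0.2, -0.2, -0.7]
grip_width: 0.0853
gripper_force: 0.0
```

```bash
python3 - <<'E'
from look import *
s,v=wristview();save(v,"w10");go(s,[.39,.24,.22],90)
E
```

```text
pos [0.391  0.2376 0.2297] turn [-0.001  0.001  0.001] shift(now axes) [ 0.008 -0.003  0.032] shift(after turn) [ 0.008 -0.003  0.032] w 0.0853 t 18.4
```

View pics/w10.png

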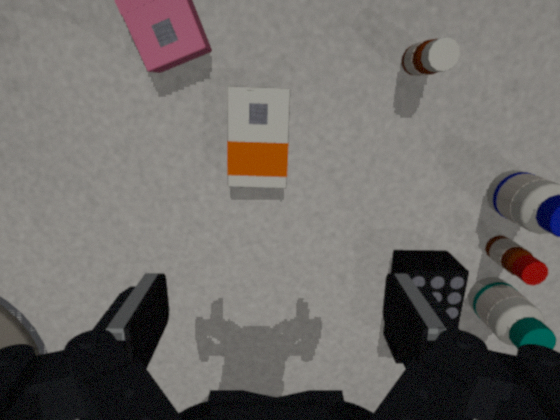

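The kit is at (228–290, 87–188). The pink box (165,30) lies beyond it, and the white vial is clear at (432,57).

```bash
python3 - <<'E'
from look import *
v=pickle.load(open("w10.pkl","rb"));f=v["frame"].astype(int)
print("col 258 rows:",[(r,f[r,240:275].mean(0).round().astype(int).tolist()) for r in list(range(82,92,2))+list(range(172,194,2))])
for r in (125,160): print(r,[ (c,f[r-3:r+4,c].mean(0).round().astype(int).tolist()) for c in list(range(224,233,2))+list(range(284,295,2))])
for n,p in dict(TL=(228.5,87.5),TR=(290,88.5),BR=(287,187),BL=(229,187)).items(): print(n,onz(v,p,.035)[:2].round(4),onz(v,p,0)[:2].round(4))
b=blobs(v,(5,150,100),(15,255,255),(200,100,320,220))[0]
c=cv2.findContours(b[3].astype(np.uint8),0,2)[0][0];r=cv2.minAreaRect(c);print(r,onz(v,r[0],.035))
E
```

```text
col 258 rows: [(82, [133, 131, 127]), (84, [131, 129, 125]), (86, [130, 128, 123]), (88, [147, 145, 139]), (90, [150, 149, 142]), (172, [155, 73, 0]), (174, [155, 76, 8]), (176, [154, 126, 107]), (178, [153, 151, 144]), (180, [153, 151, 144]), (182, [153, 151, 144]), (184, [153, 151, 144]), (186, [142, 140, 134]), (188, [107, 106, 102]), (190, [106, 104, 101]), (192, [107, 106, 102])]
125 [(224, [134, 132, 127]), (226, [132, 130, 125]), (228, [142, 141, 135]), (230, [153, 152, 145]), (232, [153, 152, 145]), (284, [153, 152, 144]), (286, [153, 152, 145]), (288, [136, 134, 129]), (290, [141, 138, 135]), (292, [141, 139, 135]), (294, [139, 137, 132])]
160 [(224, [140, 137, 133]), (226, [141, 127, 120]), (228, [154, 76, 12]), (230, [154, 72, 0]), (232, [155, 72, 0]), (284, [155, 73, 0]), (286, [154, 77, 4]), (288, [145, 130, 121]), (290, [142, 140, 136]), (292, [142, 139, 135]), (294, [141, 138, 134])]
TL [0.3482 0.3139] [0.3439 0.3138]
TR [0.4014 0.3132] [0.4026 0.313 ]
BR [0.3998 0.2251] [0.4008 0.2158]
BL [0.3454 0.225 ] [0.3408 0.2157]
((257.1517639160156, 158.7952117919922), (59.3562126159668, 32.724910736083984), 1.8476102352142334) [0.37215166 0.25175052 0.035     ]
```

```bash
python3 - <<'E'
from look import *
go(readout.state(),[.3737,.2695,.012],88.7)
E
```

```text
pos [0.3913 0.2375 0.2298] turn [-0.001  0.001  0.022] shift(now axes) [ 0.107 -0.057  0.726] shift(after turn) [ 0.105 -0.061  0.726] w 0.0857 t 18.45
```

>>> {"fn": "drive_tool", "kwargs": {
  "moves": [
    [0.107,-0.058,0,0,0,0.022,1],
    [0,0,0.14,0,0,0,1],
    [0,0,0.14,0,0,0,1],
    [0,0,0.14,0,0,0,1],
    [0,0,0.1,0,0,0,1]
  ]
}}

```text
time_s: 18.95
position: [0.3729, 0.2689, 0.0716]
ee_rot: [-0.0, 0.715, 0.699, -0.002]
ft_force: [-0.1, -0.1, -0.8]
grip_width: 0.085
gripper_force: 0.0
```

>>> {"fn": "drive_tool", "kwargs": {
  "moves": [
    [0,0,0.05,0,0,0,1],
    [0,0,0,0,0,0,1],
    [0,0,0,0,0,0,1]
  ]
}}

```text
time_s: 19.25
position: [0.3739, 0.2697, 0.0595]
ee_rot: [-0.0, 0.715, 0.699, -0.0]
ft_force: [0.4, -0.3, 1.0]
grip_width: 0.0854
gripper_force: 0.0
```

```bash
python3 - <<'E'
from look import *
s,v=wristview();save(v,"w11")
go(s,[.3737,.2695,.012],88.7)
E
```

```text
pos [0.3739 0.2697 0.0595] turn [-0.001  0.     0.   ] shift(now axes) [-0.001 -0.     0.158] shift(after turn) [-0.001 -0.001  0.158] w 0.0854 t 19.25
```

View pics/w11.png

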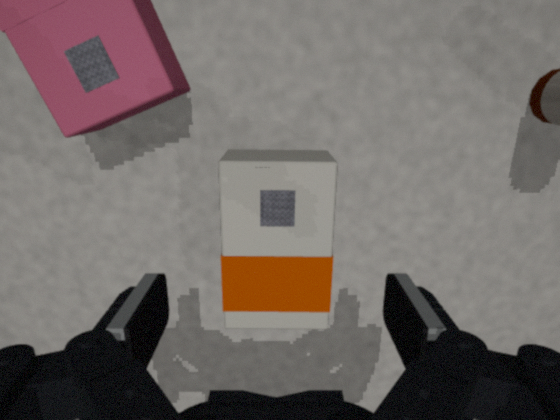

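The kit's top face (219–336, 160–327) is centred and square between the fingers. I'll descend and grip.

>>> {"fn": "drive_tool", "kwargs": {
  "moves": [
    [0,0,0.07,0,0,0,1],
    [0,0,0.055,0,0,0,1],
    [0,0,0.025,0,0,0,1],
    [0,0,0,0,0,0,1],
    [0,0,0,0,0,0,1]
  ]
}}

```text
time_s: 19.8
position: [0.3739, 0.2702, 0.0155]
ee_rot: [0.0, 0.715, 0.699, 0.001]
ft_force: [-0.2, 0.4, -0.5]
grip_width: 0.0855
gripper_force: 0.0
```

>>> {"fn": "drive_tool", "kwargs": {
  "moves": [
    [0,0,0,0,0,0,-1],
    [0,0,0,0,0,0,-1],
    [0,0,0,0,0,0,-1],
    [0,0,0,0,0,0,-1],
    [0,0,0,0,0,0,-1]
  ]
}}

```text
time_s: 20.3
position: [0.3737, 0.2702, 0.0157]
ee_rot: [0.0, 0.715, 0.699, 0.001]
ft_force: [-1.1, -1.3, 6.6]
grip_width: 0.0536
gripper_force: 63.5
```

```bash
python3 - <<'E'
from look import *
v=pickle.load(open("w11.pkl","rb"))
C=np.array([onz(v,p,.035)[:2] for p in((219.5,161),(336,161),(330,327),(226,327))]);print(C.round(4).tolist(),C.mean(0))
s=readout.state();go(s,[.3737,.2695,.15],88.7)
E
```

```text
[[0.3478, 0.3153], [0.4007, 0.3141], [0.3999, 0.2258], [0.3452, 0.227]] [0.37341315 0.27054701]
pos [0.3737 0.2702 0.0157] turn [ 0.001 -0.001  0.001] shift(now axes) [-0.002  0.001 -0.448] shift(after turn) [-0.002 -0.    -0.448] w 0.0536 t 20.3
```

>>> {"fn": "drive_tool", "kwargs": {
  "moves": [
    [0,0,-0.06,0,0,0,-1],
    [0,0,-0.14,0,0,0,-1],
    [0,0,-0.14,0,0,0,-1],
    [0,0,-0.14,0,0,0,-1],
    [0,0,-0.14,0,0,0,-1]
  ]
}}

```text
time_s: 20.8
position: [0.3727, 0.2697, 0.2026]
ee_rot: [0.0, 0.715, 0.699, 0.0]
ft_force: [1.7, -0.6, -2.2]
grip_width: 0.0536
gripper_force: 64.0
```

>>> {"fn": "drive_tool", "kwargs": {
  "moves": [
    [-0.15,0.054,0,0,0,0,-1],
    [-0.15,0.054,0,0,0,0,-1],
    [-0.15,0.054,0,0,0,0,-1],
    [-0.15,0.054,0,0,0,0,-1],
    [-0.15,0.054,0,0,0,0,-1]
  ]
}}

```text
time_s: 21.3
position: [0.4494, 0.0415, 0.201]
ee_rot: [0.0, 0.715, 0.7, 0.0]
ft_force: [1.0, 0.4, -1.4]
grip_width: 0.0536
gripper_force: 64.0
```

>>> {"fn": "drive_tool", "kwargs": {
  "moves": [
    [-0.15,0.054,0,0,0,0,-1],
    [-0.15,0.054,0,0,0,0,-1],
    [-0.15,0.054,0,0,0,0,-1],
    [-0.15,0.054,0,0,0,0,-1],
    [-0.15,0.054,0,0,0,0,-1]
  ]
}}

```text
time_s: 21.8
position: [0.5255, -0.1853, 0.2008]
ee_rot: [-0.0, 0.715, 0.699, 0.0]
ft_force: [0.1, 1.2, -0.9]
grip_width: 0.0538
gripper_force: 64.0
```

>>> {"fn": "drive_tool", "kwargs": {
  "moves": [
    [-0.15,0.054,0,0,0,0,-1],
    [-0.15,0.054,0,0,0,0,-1],
    [0,0,0,0,0,0,-1],
    [0,0,0,0,0,0,-1],
    [0,0,0,0,0,0,-1]
  ]
}}

```text
time_s: 22.3
position: [0.5555, -0.2731, 0.2006]
ee_rot: [-0.001, 0.715, 0.7, 0.0]
ft_force: [-0.8, 0.4, -1.1]
grip_width: 0.0538
gripper_force: 64.1
```

```bash
python3 - <<'E'
from look import *
s,v=wristview();save(v,"w12")
go(s,[.57,-.15,.15],90)
E
```

```text
pos [ 0.5555 -0.2731  0.2006] turn [-0.001 -0.001 -0.02 ] shift(now axes) [0.411 0.04  0.169] shift(after turn) [0.41  0.048 0.169] w 0.0538 t 22.3
```

View pics/w12.png

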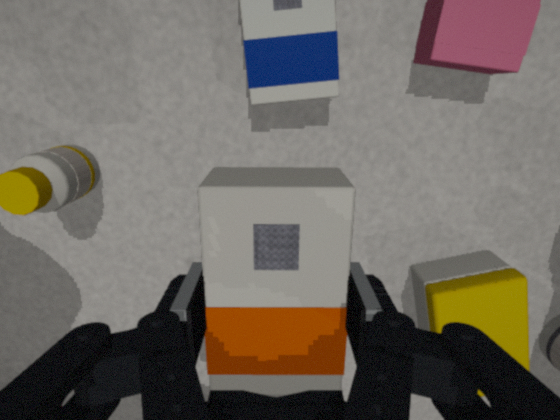

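Only the near end of the stock carton shows at (250–339, 97–104). I'll step forward and up to see all of it.

>>> {"fn": "drive_tool", "kwargs": {
  "moves": [
    [0.1,0.02,-0.12,0,0,0,-1],
    [0.06,0.02,-0.12,0,0,0,-1],
    [0,0,0,0,0,0,-1],
    [0,0,0,0,0,0,-1],
    [0,0,0,0,0,0,-1]
  ]
}}

```text
time_s: 22.85
position: [0.5682, -0.2257, 0.2717]
ee_rot: [-0.001, 0.714, 0.7, -0.0]
ft_force: [0.7, -0.1, -2.1]
grip_width: 0.0537
gripper_force: 64.2
```

```bash
python3 - <<'E'
from look import *
s,v=wristview();save(v,"w13");go(s,[.57,-.15,.15],90)
g=v["frame"][0:190,150:430];cv2.imwrite("pics/c13.png",cv2.resize(g[:,:,::-1],None,fx=2.8,fy=2.8,interpolation=cv2.INTER_CUBIC))
E
```

```text
pos [ 0.5682 -0.2257  0.2717] turn [-0.002 -0.001 -0.02 ] shift(now axes) [0.252 0.001 0.406] shift(after turn) [0.252 0.006 0.406] w 0.0537 t 22.85
```

View pics/c13.png

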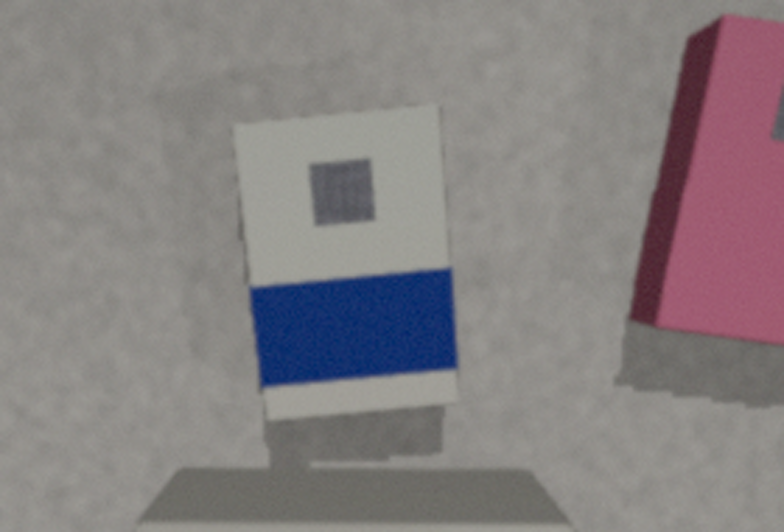

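The crop shows the whole stock top. Its corners are at crop (235,124), (438,105), (457,401) and (268,420).

```bash
python3 - <<'E'
from look import *
v=pickle.load(open("w13.pkl","rb"))
C=np.array([onz(v,(150+x/2.8,y/2.8),.04)[:2] for x,y in((235,124),(438,105),(457,401),(268,420))]);c=C.mean(0)
d=(C[0]+C[1]-C[2]-C[3])/2;w=(C[1]+C[2]-C[0]-C[3])/2
a=np.degrees(np.arctan2(d[1],d[0]));aw=np.degrees(np.arctan2(w[1],w[0]))+90
print(C.round(4).tolist(),c,np.linalg.norm(d),np.linalg.norm(w),a,aw)
go(readout.state(),[c[0],c[1],.0157+.041],(a+aw)/2)
E
```

```text
[[0.5297, -0.11], [0.597, -0.1056], [0.6042, -0.203], [0.5363, -0.2085]] [ 0.56679422 -0.15677872] 0.09820787367153762 0.06780480532717756 94.0290130245407 94.16399242830175
pos [ 0.5681 -0.226   0.2714] turn [-0.002 -0.001 -0.089] shift(now axes) [ 0.23  -0.008  0.716] shift(after turn) [0.231 0.012 0.716] w 0.0538 t 22.9
```

>>> {"fn": "drive_tool", "kwargs": {
  "moves": [
    [0.115,-0.004,0,0,0,0,-1],
    [0.115,-0.004,0,0,0,0,-1],
    [0,0,0.12,0,0,-0.089,-1],
    [0,0,0.14,0,0,0,-1],
    [0,0,0.14,0,0,0,-1]
  ]
}}

```text
time_s: 23.4
position: [0.5673, -0.1572, 0.1507]
ee_rot: [-0.0, 0.681, 0.732, -0.0]
ft_force: [0.8, -0.0, -1.3]
grip_width: 0.0536
gripper_force: 64.2
```

>>> {"fn": "drive_tool", "kwargs": {
  "moves": [
    [0,0,0.14,0,0,0,-1],
    [0,0,0.07,0,0,0,-1],
    [0,0,0,0,0,0,-1],
    [0,0,0,0,0,0,-1],
    [0,0,0,0,0,0,-1]
  ]
}}

```text
time_s: 23.9
position: [0.5689, -0.1579, 0.0912]
ee_rot: [0.001, 0.681, 0.732, 0.0]
ft_force: [0.1, -0.1, -0.7]
grip_width: 0.0535
gripper_force: 64.0
```

```bash
python3 - <<'E'
from look import *
go(readout.state(),[.5668,-.1568,.0567],94.1)
E
```

```text
pos [ 0.5689 -0.1579  0.0912] turn [ 0.002  0.001 -0.   ] shift(now axes) [ 0.004 -0.007  0.115] shift(after turn) [ 0.004 -0.007  0.115] w 0.0535 t 23.9
```

>>> {"fn": "drive_tool", "kwargs": {
  "moves": [
    [0.004,-0.007,0.05,0,0,0,-1],
    [0,0,0.04,0,0,0,-1],
    [0,0,0.015,0,0,0,-1],
    [0,0,0,0,0,0,-1],
    [0,0,0,0,0,0,-1]
  ]
}}

```text
time_s: 24.4
position: [0.5663, -0.1565, 0.0588]
ee_rot: [0.0, 0.681, 0.732, 0.0]
ft_force: [-0.9, -0.7, -1.8]
grip_width: 0.0534
gripper_force: 64.2
```

```bash
python3 - <<'E'
from look import *
s=readout.state();print(s["ft_force"]);go(s,[.5668,-.1568,.0567],94.1)
E
```

```text
[-0.94404259 -0.69100862 -1.76991586]
pos [ 0.5663 -0.1565  0.0588] turn [0.001 0.    0.   ] shift(now axes) [-0.001  0.002  0.007] shift(after turn) [-0.001  0.002  0.007] w 0.0534 t 24.4
```

>>> {"fn": "drive_tool", "kwargs": {
  "moves": [
    [0,0,0.008,0,0,0,-1],
    [0,0,0,0,0,0,-1],
    [0,0,0,0,0,0,-1],
    [0,0,0,0,0,0,0.7],
    [0,0,0,0,0,0,0.7]
  ]
}}

```text
time_s: 24.9
position: [0.5661, -0.1564, 0.0562]
ee_rot: [0.0, 0.681, 0.732, 0.0]
ft_force: [0.4, 0.5, 0.6]
grip_width: 0.0723
gripper_force: 0.0
```

>>> {"fn": "drive_tool", "kwargs": {
  "moves": [
    [0,0,0,0,0,0,0.7],
    [0,0,-0.08,0,0,0,0.7],
    [0,0,-0.14,0,0,0,0.7],
    [0,0,-0.14,0,0,0,0.7],
    [0,0,-0.14,0,0,0,0.7]
  ]
}}

```text
time_s: 25.4
position: [0.5657, -0.1562, 0.2076]
ee_rot: [0.0, 0.681, 0.732, 0.0]
ft_force: [0.4, -0.6, 0.9]
grip_width: 0.0727
gripper_force: 0.0
```

>>> {"fn": "drive_tool", "kwargs": {
  "moves": [
    [-0.14,0,-0.05,0,0,0,1],
    [-0.14,0,-0.05,0,0,0,1],
    [0,0,0,0,0,0,1],
    [0,0,0,0,0,0,1],
    [0,0,0,0,0,0,1]
  ]
}}

```text
time_s: 25.9
position: [0.5715, -0.2391, 0.2351]
ee_rot: [-0.001, 0.681, 0.732, -0.0]
ft_force: [0.3, -0.7, -0.5]
grip_width: 0.0854
gripper_force: 0.0
```

```bash
python3 - <<'E'
from look import *
s,v=wristview();save(v,"w14");a=v["frame"];
u=vision.snapshot("scene");save(u,"s14")
for lo,hi,r,z in(((80,100,40),(98,255,255),(270,220,400,330),.0755),((108,120,40),(130,255,255),(345,220,400,262),.0755),((0,140,60),(6,255,255),(325,225,365,270),.054),((20,120,80),(32,255,255),(160,140,200,172),.0755)):
    b=blobs(u,lo,hi,r);print(onz(u,b[0][1],z).round(4))
b=np.vstack([a[:300,130:430],])
c=u["frame"][140:290,100:450]
A=cv2.resize(b,(400,400));B=cv2.resize(c,(800,343)) 
p=np.zeros((600,800,3),np.uint8);p[:300,:400]=cv2.resize(b,(400,300))[:, :];p[:300,400:]=cv2.resize(c,(400,300));p[300:]=cv2.resize(u["frame"][170:275,170:450],(800,300))
cv2.imwrite("pics/c14.png",p[:,:,::-1])
E
```

```text
[0.6287 0.0906 0.0755]
[0.6313 0.2116 0.0755]
[0.6327 0.1492 0.054 ]
[ 0.3654 -0.2658  0.0755]
```

View pics/c14.png

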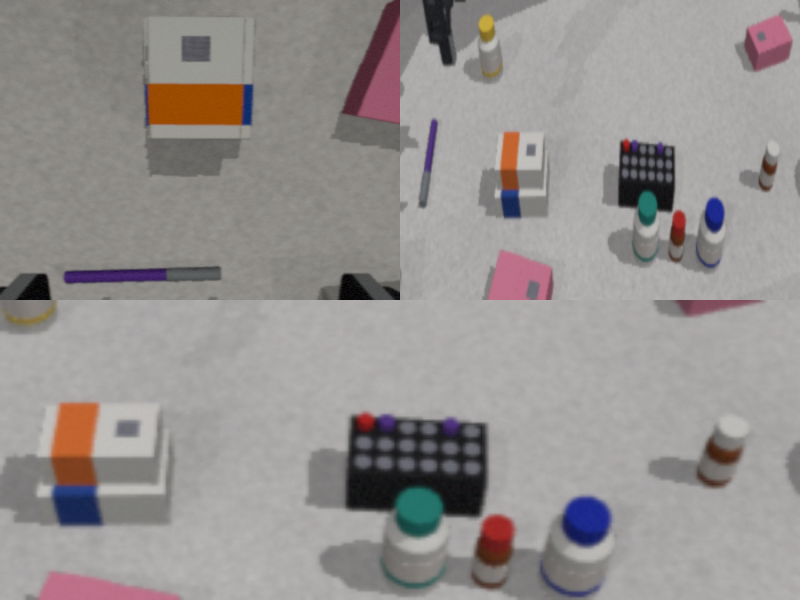

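The final view shows the kit flat, centred and parallel on the stock carton. Teal, red and blue stand upright in a row behind the rack. Yellow, the white vial and the marker look untouched, so I'm handing in.

```bash
python3 -c "
from cell import workorder; print(workorder.close_job())"
```

```text
the job is handed in; nothing more can be done
None
```

The bench is set out and the job was handed in at about 26 s of the 99 s limit, with everything inside the limits by my own camera measurements; the hand-in gave no verdict.

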